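# Eject a drilled heat sink from its jig and put it away in the tin

## Task

Press the red pad of the drill jig's ejector slide fully in so that the heat sink is pushed out onto the landing, and let the slide spring back. Then pick the heat sink up, set it down (do not drop it) flat on its base, fins up, inside the open tin, and shut the tin's lid fully.

Things in the scene. Friction and masses are not known exactly. Their poses are not given: they have to be found in the camera images.
- drill_jig: Fixed drill jig on a blue base plate 234 x 66 x 12 mm (x -127 to 107 mm, y +-33). Origin: underside of the plate, below the middle of the nest; z up; its x axis is the way the part is pushed out. An aluminium bridge (x -24 to 33 mm, y +-30, top 49 mm up, two drill bushes to 54 mm) roofs the nest. The table top is z = 0.
- nest (a point): Middle of the nest floor, 12 mm above the jig's origin: a straight roofed channel 32 mm wide (jig x -24 to 33 mm) holding the heat sink. Two brass spring keepers at the mouth hold the part in; they give way when it is pushed some 5 N harder than the slide's spring.
- landing (a point): Point on the landing, the open top of the base plate beyond the nest's mouth (12 mm above the table; jig x 33 to 103 mm, y +-33 mm, no side walls, a 3 mm lip at the far end). It lies 64 mm from the jig's origin along jig x, about where the heat sink's middle ends up when the slide is pressed to its stop.
- ejector_slide (a joint): Ejector slide, m: 0 at rest, grows as it is pressed along the jig's +x axis, stop at 0.066. A spring (3 N at rest, 7 N at the stop) returns it to 0 by itself, damped (20 N per m/s), as soon as it is let go: press at about 50 mm/s.
- push_pad (a point): Middle of the rear (-x) face of the slide's red upright pad; moves with the slide. The pad is 40 mm wide (jig y), 12 mm thick and reaches from 16 to 61 mm above the table (this point: 44 mm). Push it along the jig's +x axis. At rest it stands 122 mm behind the jig's origin, over the end of the base plate; the space behind it is free.
- heat_sink: Loose black finned heat sink, 30 (its x) x 42 (its y) x 24 mm (z), 25 to 50 g. Origin: centre of its underside; z up, fins on top of a 5 mm base. It starts in the nest with its y axis along the jig's x axis, so its 30 mm width lies across the channel; on the landing it can be gripped from above across its 30 mm width.
- hinged_tin: Green tin fixed on the table, 79 x 98 mm, rim 28 mm high. Origin: centre of its underside; z up; its front faces -x. Inside: x -32 to 35 mm, y +-46 mm, floor 2 mm up (ignore the few small resistors seen on it, they give no resistance). With the heat sink flat on its base inside, the shut lid just clears it (2 mm).
- hinged_tin_lid (a joint): Lid of the tin, rad: 0 shut, 1.57 upright, at most 1.92; starts open, leaning back a little past upright. Hinge line along the tin's y axis at x = 38 mm, 29 mm up; the lid is a plate 98 mm wide reaching 73 mm from it (lip 5 mm more), top 30 mm up when shut. Friction holds it where it is left, so swing it all the way down (under 1 N).

How it is judged:
On the way, in this order (a step that is already met when the one before it is completed fails the run):
1. the ejector slide is pressed fully in (over 60 mm of its 66) and has pushed the heat sink out onto the landing, the fingers not touching the heat sink (value of joint ejector_slide above 0.06 m and x of heat_sink in the frame of drill_jig between 0.052 and 0.095 m and y of heat_sink in the frame of drill_jig between -0.03 and 0.03 m and angle between heat_sink's own z axis and vertical below 0.15 rad and contact force between the fingers and heat_sink below 0.1 N), for 0.1 s.
2. the slide has sprung back to rest (within 4 mm) while the heat sink lies upright on the landing (value of joint ejector_slide below 0.004 m and x of heat_sink in the frame of drill_jig between 0.052 and 0.095 m and y of heat_sink in the frame of drill_jig between -0.03 and 0.03 m and angle between heat_sink's own z axis and vertical below 0.15 rad), for 0.2 s.
3. the heat sink stands inside the tin, fins up on the floor, let go, the lid still open (x of heat_sink in the frame of hinged_tin between -0.025 and 0.028 m and y of heat_sink in the frame of hinged_tin between -0.036 and 0.036 m and z of heat_sink in the frame of hinged_tin below 0.008 m and angle between heat_sink's own z axis and vertical below 0.15 rad and contact force between the fingers and heat_sink below 0.1 N and value of joint hinged_tin_lid above 0.5 rad), for 0.2 s.
At the end, for the whole second after the job is handed in: The heat sink rests inside the tin, base on the floor (origin under 8 mm above the tin's underside) and fins up within 0.15 rad; the lid is shut to within 0.06 rad; the ejector slide is back at rest within 4 mm (x of heat_sink in the frame of hinged_tin between -0.025 and 0.028 m and y of heat_sink in the frame of hinged_tin between -0.036 and 0.036 m and z of heat_sink in the frame of hinged_tin below 0.008 m and angle between heat_sink's own z axis and vertical below 0.15 rad and value of joint hinged_tin_lid below 0.06 rad and value of joint ejector_slide below 0.004 m and linear speed of heat_sink below 0.02 m/s); the robot touches nothing.
It fails at once if the heat sink is dropped or shot out (faster than 0.7 m/s while the fingers do not touch it) (linear speed of heat_sink above 0.7 m/s and contact force between the fingers and heat_sink below 0.05 N).
It also fails if it takes over 64 s, if anything falls off the work surface, if the arm or the gripper's body presses on something with over 40 N, if the wrist force passes 120 N, or if a joint passes its speed limit or range.

## Robot

A 6-joint arm with a two-finger parallel gripper is mounted at the origin on a cart in front of the work surface, level with it; the furniture and walls round the work are solid. World frame = base frame: x ahead of the robot, y to its left, z up, the work surface at z = 0. Lengths are in m, angles in rad, forces in N, time in s.
With the tool pointing down it reaches from about 0.25 to 0.8 m from the base axis. Payload 3.9 kg.
Tool frame: the origin (TCP) lies on the centre line of the jaws, within the pads' length; the fingertips stand 25 mm ahead of it and the grasp point (between the pads) lies 6 mm ahead of it (env.tcp_to_tips is the z of the fingertips in the tool frame, in m); z points along the fingers, y is the line along which they close (so a half turn about z gives the same grasp; the last joint's range is limited). The gripper opens to 85 mm and grips with 20 to 120 N. Pads are 22 mm wide; open, the fingers measure 114 mm over their backs; the gripper's body (76 mm by 85 mm) begins 54 mm behind the grasp point. The pads swing forward as they close: fully open they stand 13 mm farther back than shut.
Start: joints at [-1.309, 0.26, -0.138, 1.173, 0, 1.571], TCP at [0.136, -0.507, 0.229] pointing down, gripper open.
Joint ranges: [-2.78, 2.78], [-0.83, 1.72], [-1.28, 1.37], [-1.9, 2.12], [-1.57, 1.48], [-3.14, 3.14]. Speed limits (rad/s): [2.57, 2.57, 3.14, 3.14, 3.14, 3.14].

## Interface

Orientations are given as [roll, pitch, yaw] about the fixed x, y, z axes, in that order (R = Rz(yaw) Ry(pitch) Rx(roll)).
In Python, from cell import env, readout, read_camera gives the robot as it stands (env), with the cameras as plain functions and the readings (readout).
- The arm moves only by the tool shift_gripper, called after "Request:" as a command line: name --argument value ..., lists and objects as JSON in quotes. Schema: {"type":"object","properties":{"moves":{"type":"object","properties":{"sx":{"type":"array","items":{"type":"number"},"minItems":1,"maxItems":5},"sy":{"type":"array","items":{"type":"number"},"minItems":1,"maxItems":5},"sz":{"type":"array","items":{"type":"number"},"minItems":1,"maxItems":5},"yaw":{"type":"array","items":{"type":"number"},"minItems":1,"maxItems":5}},"additionalProperties":false,"required":["sx","sy","sz","yaw"]},"aperture":{"type":"number"},"only":{"type":"string"},"quiet":{"type":"boolean"},"lines":{"type":"string"}},"required":["moves"],"additionalProperties":false}. moves is an object with one list for each field, all of the same length, 1 to 5, a row being the entries at one place: sx, sy, sz (the shift in a scale on which 1.0 is 0.75 m), yaw (a turn about the tool's z in a scale on which 1.0 is 2 pi rad); each row is the pose to reach, as a shift and turn from the pose commanded when the call began, along the tool's axes at that moment; what a row does not reach only later rows make up. A row lasts 1/10 s, in which the tool goes at most 0.05 m and 0.15 rad, less where a joint would pass 70% of its speed; a pose out of reach is approached as far as the arm can. aperture is the opening from 0.0 (shut) to 1.0 (fully open), set as the call begins (left out keeps the last). The fingers move at their own pace and stop on an object; the grip force is fixed at half the most. Time passes only in rows, so rows that do not move let the fingers close. The tool returns the time, the measured TCP pose, the force, the opening and the grip force at its end. only (a regular expression) keeps the lines of the reply that match it, lines (a string "A,B") keeps lines A to B, and quiet returns only ok. No shift or turn number may pass 1 either way. Input that does not fit is refused with a message, and nothing moves.
- readout.sense(): the state, without advancing time (a new reading comes with each control period).
- read_camera(name): name is "scene" or "side" or "wrist"; returns a dict with "color" (420x560x3 uint8, blue, green, red), "fx", "fy", "cx", "cy" (pixels), "rvec" (rotation vector, rad) and "tvec" (3), from world to camera coordinates, as OpenCV has them; the wrist camera has in their place "hand_eye" (4x4, takes a point from camera to tool coordinates, whose origin is the TCP and whose axes are the flange's). Camera axes: x right, y down, z forward; pixel columns grow to the right and rows downward; lengths in m; the calibration is good to about 2 mm. A picture is of the moment at which its call begins: read the wrist's pose just before it. There is no depth.
- env.sign_off(): hands the job in; it is judged then, once.
The state is a dict: "clock": time; "q": joint angles; "joint_vel": joint speeds; "tau": joint torques, N m; "tool_pos": TCP position; "tcp_rot": TCP orientation; "ft_force": force on the tool from outside, world axes, zero at the start; "wrist_torque": the same for the moment, N m; "finger_gap": opening from 0.0 (shut) to 1.0 (fully open); "gripper_force": force on a finger pad.
Only numpy, scipy, OpenCV 4.12 (cv2) and the standard library are available. Lean on these libraries where they do the work, as an engineer would, in place of code of your own. Each camera call takes 0.05 s, during which the arm holds its last target. There are 200 camera calls.

## Working session

There is one attempt and no reset: what is moved stays moved. The work goes in short steps, Python scripts to look and compute and a tool call to move; the robot and the scene stay as the last step left them, time stands still between calls to the robot, and variables do not carry over. Pictures are saved under pics/ and viewed, at most 11 in all, crops included, and the job is handed in when it is done.

```bash
ls; mkdir -p pics; python3 - <<'E'
from cell import env, readout, read_camera
import cv2,numpy as np
s=readout.sense();print({k:np.round(v,4).tolist() for k,v in s.items()},env.tcp_to_tips)
for n in("scene","side"):
    c=read_camera(n);cv2.imwrite(f"pics/{n}1.png",c["color"]);print(n,{k:np.round(v,4).tolist() for k,v in c.items() if k!="color"})
    np.savez(f"{n}.npz",**c)
E
```

```text
cell.py
pics
{'clock': 0.0, 'q': [-1.309, 0.2607, -0.1394, 1.1727, 0.0, 1.5708], 'joint_vel': [-0.0006, 0.0006, 0.0, 0.0, 0.0004, 0.0003], 'tau': [-0.0009, -40.5673, 25.3924, 0.0186, -0.0001, -0.0], 'tool_pos': [0.1357, -0.5064, 0.2283], 'tcp_rot': [-3.1396, -0.0, 0.2618], 'ft_force': [0.2251, 1.1958, -1.0995], 'wrist_torque': [0.0127, -0.016, 0.0143], 'gripper_force': 0.0, 'finger_gap': 1.0029} 0.025
scene {'fx': 458.913, 'fy': 458.913, 'cx': 287.2495, 'cy': 206.8704, 'rvec': [1.8229, -1.0717, 0.6271], 'tvec': [-0.3005, 0.286, 0.4738]}
side {'fx': 537.3275, 'fy': 537.3275, 'cx': 278.75, 'cy': 213.1116, 'rvec': [0.5206, -2.3855, 1.627], 'tvec': [0.4914, 0.1732, 0.6484]}
```

View pics/scene1.png

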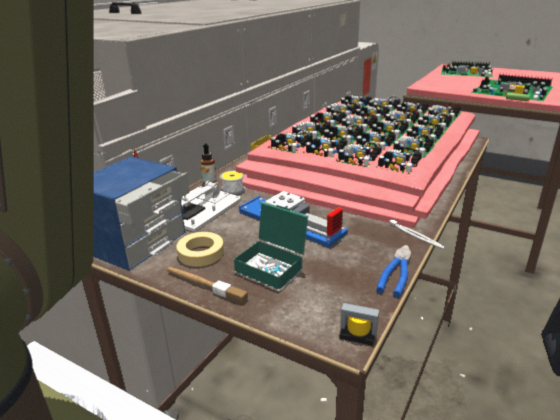

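View pics/side1.png

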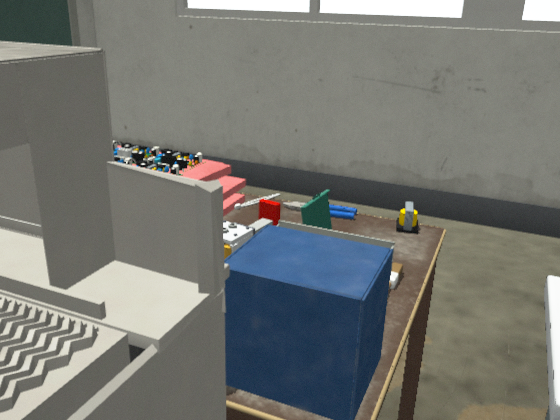

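The scene picture shows the red pad at about (335,221), the blue plate from (241,205) to (346,235), and the tin at (268,265) with its lid upright. The side view is mostly hidden by the cabinet. I'll enlarge the scene image.

```bash
python3 - <<'E'
import cv2,numpy as np
c=np.load("scene.npz")["color"][180:295,225:360]
v=cv2.resize(c,None,fx=5,fy=5,interpolation=cv2.INTER_CUBIC)
for i in range(0,135,10):cv2.putText(v,str(225+i),(i*5,8),0,.3,(255,255,255));cv2.line(v,(i*5,10),(i*5,14),(255,255,255))
for i in range(0,115,10):cv2.putText(v,str(180+i),(0,i*5+4),0,.3,(255,255,255))
cv2.imwrite("pics/crop1.png",v)
for n in("scene","side"):
    d=np.load(f"{n}.npz");R=cv2.Rodrigues(d["rvec"])[0];print(n,(-R.T@d["tvec"]).round(3),R[2].round(3))
E
```

```text
scene [-0.096 -0.41   0.468] [ 0.766  0.445 -0.464]
side [0.245 0.694 0.387] [ 0.362 -0.855 -0.37 ]
```

View pics/crop1.png

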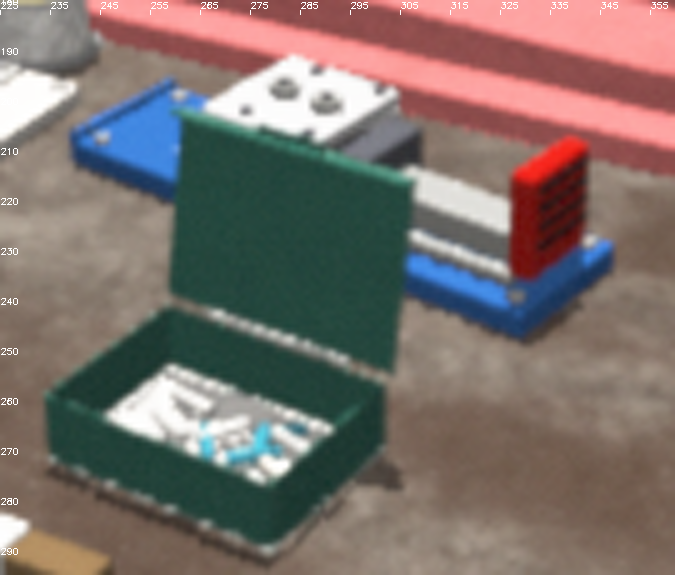

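The crop shows the tin's rim corners at (234.6,260.4), (279,277.4), (302,256) and (259,241.6). The plate corners are at (328.3,242), (347.3,228.5) and (239.7,206), with the pad and bridge between them. Next I fit the poses.

```bash
cat > fit.py <<'E'
import cv2,numpy as np
from scipy.optimize import least_squares
d=dict(np.load("scene.npz"));K=np.array([[d["fx"],0,d["cx"]],[0,d["fy"],d["cy"]],[0,0,1]],float)
def proj(P):return cv2.projectPoints(np.asarray(P,float).reshape(-1,1,3),d["rvec"],d["tvec"],K,None)[0][:,0]
def world(p,P):
    c,s=np.cos(p[2]),np.sin(p[2]);P=np.asarray(P,float)
    return np.c_[p[0]+c*P[:,0]-s*P[:,1],p[1]+s*P[:,0]+c*P[:,1],P[:,2]]
def fit(P,u,p0):
    f=lambda p:(proj(world(p,np.array(P)/1000))-u).ravel()
    r=least_squares(f,p0,loss="soft_l1");print(r.x.round(4),np.degrees(r.x[2]).round(2));print(r.fun.reshape(-1,2).round(1).tolist());return r.x
if __name__=="__main__":
    J=fit([(-127,33,12),(-127,-33,12),(107,33,12),(107,-33,15),(-24,-30,49),(33,-30,49),(33,30,49),(-122,20,61),(-122,-20,61),(-122,-20,16),(-122,20,16)],
     [(328.3,242),(347.3,228.5),(239.7,206),(258.5,196),(304.6,198.6),(283,191.6),(266,201),(329.4,217),(342,210),(342,228.6),(329.4,235.4)],[.5,0,1.8])
    T=fit([(-39.5,49,28),(-39.5,-49,28),(-39.5,49,0),(-39.5,-49,0),(39.5,-49,28),(39.5,-49,0),(39.5,49,28)],
     [(234.6,260.4),(279,277.4),(235,273),(279.4,290.6),(302,256),(302,270),(259,241.6)],[.4,-.1,.5])
    for a in(1.57,1.75,1.92):
        r=78;P=[(38+r*np.cos(a),s*49,29+r*np.sin(a)) for s in(1,-1)];print(a,proj(world(T,np.array(P)/1000)))
    print(world(J,np.array([[-122,0,44],[64,0,12]])/1000).round(4))
    np.savez("poses.npz",J=J,T=T)
E
python3 fit.py
```

```bash
cat > fit2.py <<'E'
from fit import *
u=[(234.6,260.4),(279,277.4),(235,273),(279.4,290.6),(302,256),(302,270),(259,241.6),(261,201.6),(307.4,216.6)]
def pts(p):
    f,b,w,a=p[3:];r=.073
    return world(p,[(f,w,.028),(f,-w,.028),(f,w,0),(f,-w,0),(b,-w,.028),(b,-w,0),(b,w,.028)]+[(.038-r*np.cos(a),s*.049,.029+r*np.sin(a)) for s in(1,-1)])
for fix in((-.0345,.0375,.049),(-.0395,.0395,.049)):
    r=least_squares(lambda p:np.r_[(proj(pts(p))-u).ravel(),(p[3:6]-fix)/.001],[.45,-.05,-.07,*fix,1.7],loss="soft_l1")
    print(r.cost,r.x.round(4),r.fun[:18].reshape(-1,2).round(1).tolist())
E
python3 fit2.py
```

```text
3.5201158826065058 [ 0.4496 -0.052  -0.0708 -0.0341  0.0371  0.0466  1.7403] [[-0.8, -0.7], [-0.1, -0.0], [-0.0, 0.2], [-0.1, 0.8], [0.5, 0.3], [0.5, -0.3], [-0.1, -0.7], [-0.5, 0.4], [0.5, -0.4]]
8.810901234596985 [ 0.4511 -0.0521 -0.0678 -0.0365  0.037   0.0466  1.7181] [[-1.1, -0.4], [-0.3, 0.2], [-0.4, 0.5], [-0.3, 1.1], [1.0, -0.2], [1.0, -0.7], [0.4, -1.0], [-0.7, 0.3], [0.5, -0.6]]
```

Units first: shifts go in shares of 0.75 m and turns go in shares of 2 pi rad. So 0.535 m is 0.7133, -0.232 m is -0.3093, -1.13 rad is -0.1798.

```bash
cat > go.py <<'E'
import sys,numpy as np
from cell import env, readout, read_camera
from scipy.spatial.transform import Rotation as Ro
J=np.array([.6201,.0089,1.3968]);T=np.array([.4498,-.052,-.0708])
def w(f,x,y,z):c,s=np.cos(f[2]),np.sin(f[2]);return np.array([f[0]+c*x-s*y,f[1]+s*x+c*y,z])
def show(p,yaw):
    s=readout.sense();R=Ro.from_euler("xyz",s["tcp_rot"]);d=R.inv().apply(p-s["tool_pos"])
    t=-(yaw-s["tcp_rot"][2]);print("shift",d.round(4),"turn",round((t+np.pi)%(2*np.pi)-np.pi,3),"at",np.round(s["tool_pos"],4),np.round(s["tcp_rot"],3),"target",p.round(3),"F",np.round(s["ft_force"],1),"t",s["clock"])
if __name__=="__main__":
    a=sys.argv;f={"J":J,"T":T}[a[1]];x,y,z,yaw=map(float,a[2:6]);show(w(f,x,y,z),f[2]+yaw)
E
python3 go.py J -.155 0 .2 0
```

```text
shift [ 0.5358 -0.2319  0.0289] turn -1.135 at [ 0.1357 -0.5065  0.2284] [-3.14   0.     0.262] target [ 0.593 -0.144  0.2  ] F [ 0.6 -1.   0.9] t 0.1
```

Request:
shift_gripper --moves '{"sx": [0.7133, 0.7133, 0.7133, 0.7133, 0.7133], "sy": [-0.3093, -0.3093, -0.3093, -0.3093, -0.3093], "sz": [0.0267, 0.0267, 0.0267, 0.0267, 0.0267], "yaw": [-0.1798, -0.1798, -0.1798, -0.1798, -0.1798]}' --aperture 0

```text
clock: 0.6
tool_pos: [0.3326, -0.3502, 0.2203]
tcp_rot: [-3.141, -0.0, 1.018]
ft_force: [0.5, -0.9, 0.2]
finger_gap: 0.143
gripper_force: 0.0
```

```bash
python3 go.py J -.155 0 .2 0
```

```text
shift [0.3126 0.1134 0.0203] turn -0.379 at [ 0.3326 -0.3502  0.2203] [-3.141 -0.     1.018] target [ 0.593 -0.144  0.2  ] F [ 0.5 -0.9  0.2] t 0.6
```

Scaled: 0.312 m is 0.416, 0.113 m is 0.1507, -0.38 rad is -0.0605.

Request:
shift_gripper --moves '{"sx": [0.416, 0.416, 0.416, 0.416, 0.416], "sy": [0.1507, 0.1507, 0.1507, 0.1507, 0.1507], "sz": [0.0267, 0.0267, 0.0267, 0.0267, 0.0267], "yaw": [-0.0605, -0.0605, -0.0605, -0.0605, -0.0605]}' --aperture 0

```text
clock: 1.1
tool_pos: [0.5292, -0.1962, 0.2051]
tcp_rot: [-3.141, 0.0, 1.392]
ft_force: [1.1, -0.1, -0.9]
finger_gap: -0.0
gripper_force: 0.0
```

```bash
python3 go.py J -.155 0 .2 0
```

```text
shift [0.063  0.0538 0.005 ] turn -0.005 at [ 0.5292 -0.1962  0.2051] [-3.141  0.     1.392] target [ 0.593 -0.144  0.2  ] F [ 1.1 -0.1 -0.9] t 1.1
```

Scaled: 0.06 m is 0.08, 0.054 m is 0.072, -0.005 rad is -0.0008.

Request:
shift_gripper --moves '{"sx": [0.04, 0.08, 0.08, 0.08], "sy": [0.036, 0.072, 0.072, 0.072], "sz": [0, 0, 0, 0], "yaw": [-0.0008, -0.0008, -0.0008, -0.0008]}' --aperture 0

```text
clock: 1.5
tool_pos: [0.5918, -0.1477, 0.2046]
tcp_rot: [-3.14, 0.0, 1.399]
ft_force: [-1.5, 0.6, -0.0]
finger_gap: -0.003
gripper_force: 0.0
```

```bash
python3 go.py J -.155 0 .2 0
python3 - <<'E'
from cell import env, readout, read_camera
import cv2,numpy as np
s=readout.sense();c=read_camera("wrist");cv2.imwrite("pics/w1.png",c["color"]);np.savez("w1.npz",p=s["tool_pos"],r=s["tcp_rot"],**c);print(np.round(c["hand_eye"],3),c["fx"],c["cx"],c["cy"])
E
```

```text
shift [0.0041 0.0008 0.0046] turn 0.002 at [ 0.5918 -0.1477  0.2046] [-3.14   0.     1.399] target [ 0.593 -0.144  0.2  ] F [-1.5  0.6 -0. ] t 1.5
[[-0.    -0.966 -0.257  0.065]
 [ 1.    -0.     0.     0.001]
 [-0.    -0.257  0.966 -0.145]
 [ 0.     0.     0.     1.   ]] 352.4509514655022 282.8599803633151 215.52139739885095
```

View pics/w1.png

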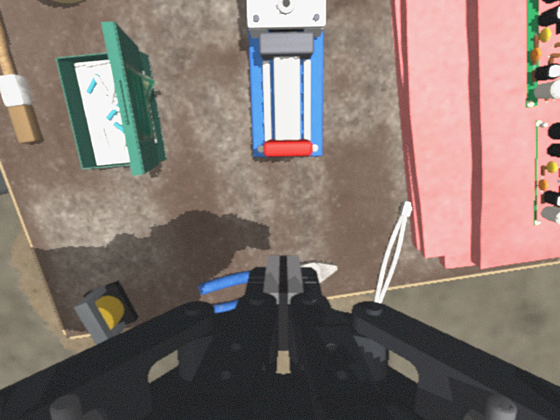

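The wrist picture shows the plate's rear corners at (252,156) and (322,156), and the pad at (288,149). The bridge's rear edge is at row 28, between columns 248 and 326, and the tin's front rim runs from (58,58) to (80,168). I refine with these.

```bash
cat > wfit.py <<'E'
import fit,numpy as np,cv2
from scipy.spatial.transform import Rotation as Ro
def setcam(f):
    d=dict(np.load(f));M=np.eye(4);M[:3,:3]=Ro.from_euler("xyz",d["r"]).as_matrix();M[:3,3]=d["p"]
    C=np.linalg.inv(M@d["hand_eye"]);d["rvec"]=cv2.Rodrigues(C[:3,:3])[0];d["tvec"]=C[:3,3]
    fit.d=d;fit.K=np.array([[d["fx"],0,d["cx"]],[0,d["fy"],d["cy"]],[0,0,1]],float)
E
python3 - <<'E'
import wfit,fit
wfit.setcam("w1.npz")
fit.fit([(-127,33,12),(-127,-33,12),(-24,30,49),(-24,-30,49)],[(252,156),(322,156),(248,28),(326,28)],[.62,.009,1.397])
fit.fit([(-34.3,48,28),(-34.3,-48,28)],[(58,58),(80,168)],[.45,-.052,-.07])
E
python3 go.py J -.155 0 .06 0
```

```text
[0.6235 0.0089 1.4037] 80.43
[[0.2, 1.3], [-0.3, 0.9], [0.2, -0.5], [-0.1, -1.0]]
[ 0.4543 -0.0508 -0.1262] -7.23
[[-0.0, -1.2], [0.0, 2.3]]
shift [0.005  0.0016 0.1449] turn 0.0 at [ 0.5911 -0.1484  0.2049] [-3.14   0.     1.397] target [ 0.593 -0.144  0.06 ] F [-0.8 -0.9 -0.1] t 1.55
```

Scaled: 0.15 m is 0.2, 0.003 m is 0.004.

```bash
sed -i 's/^J=.*; *T=/J=np.array([.622,.0089,1.400]);T=/' go.py
```

Request:
shift_gripper --moves '{"sx": [0, 0, 0, 0, 0.0133], "sy": [0.004, 0.004, 0.004, 0.004, 0.004], "sz": [0.0667, 0.1333, 0.2, 0.2, 0.2], "yaw": [0, 0, 0, 0, 0]}' --aperture 0

```text
clock: 2.05
tool_pos: [0.595, -0.1405, 0.0558]
tcp_rot: [-3.139, 0.0, 1.394]
ft_force: [-0.2, 0.3, 0.4]
finger_gap: 0.001
gripper_force: 0.0
```

```bash
python3 go.py J -.133 0 .055 0
```

```text
shift [0.0188 0.0011 0.0008] turn -0.006 at [ 0.595  -0.1405  0.0558] [-3.139  0.     1.394] target [ 0.599 -0.122  0.055] F [-0.2  0.3  0.4] t 2.05
```

Scaled: 0.019 m is 0.0253, 0.005 m is 0.0067.

Request:
shift_gripper --moves '{"sx": [0.0067, 0.0133, 0.0173, 0.0213, 0.0253], "sy": [0.0013, 0.0013, 0.0013, 0.0013, 0.0013], "sz": [0, 0, 0, 0, 0], "yaw": [0, 0, 0, 0, 0]}' --aperture 0

```text
clock: 2.55
tool_pos: [0.6014, -0.1208, 0.0564]
tcp_rot: [3.14, 0.001, 1.397]
ft_force: [0.2, -3.6, 2.0]
finger_gap: 0.002
gripper_force: 1.9
```

Request:
shift_gripper --moves '{"sx": [0.0027, 0.0053], "sy": [0, 0], "sz": [0, 0], "yaw": [0, 0]}' --aperture 0

```text
clock: 2.75
tool_pos: [0.6019, -0.1177, 0.0562]
tcp_rot: [3.14, 0.002, 1.396]
ft_force: [-0.0, -4.2, 4.0]
finger_gap: 0.002
gripper_force: 3.1
```

```bash
python3 go.py J -.133 0 .055 0
```

```text
shift [-0.0049 -0.0017  0.0012] turn -0.004 at [ 0.6019 -0.1177  0.0562] [3.140e+00 2.000e-03 1.396e+00] target [ 0.599 -0.122  0.055] F [-0.  -4.2  4. ] t 2.75
```

Scaled: 0.025 m is 0.0333, 0.02 m is 0.0267.

Request:
shift_gripper --moves '{"sx": [0.0067, 0.0133, 0.02, 0.0267, 0.0333], "sy": [0, 0, 0, 0, 0], "sz": [0, 0, 0, 0, 0], "yaw": [0, 0, 0, 0, 0]}' --aperture 0

```text
clock: 3.25
tool_pos: [0.6055, -0.095, 0.0562]
tcp_rot: [3.141, 0.006, 1.395]
ft_force: [-2.5, -10.6, 5.9]
finger_gap: -0.0
gripper_force: 5.6
```

Request:
shift_gripper --moves '{"sx": [0.0067, 0.0133, 0.02, 0.0267, 0.0333], "sy": [0, 0, 0, 0, 0], "sz": [0, 0, 0, 0, 0], "yaw": [0, 0, 0, 0, 0]}' --aperture 0

```text
clock: 3.75
tool_pos: [0.6093, -0.071, 0.0562]
tcp_rot: [-3.141, 0.008, 1.394]
ft_force: [-3.2, -11.2, 6.6]
finger_gap: -0.001
gripper_force: 6.3
```

```bash
python3 go.py J -.069 0 .055 0
```

```text
shift [ 0.0119 -0.0011  0.0011] turn -0.006 at [ 0.6093 -0.071   0.0562] [-3.141  0.008  1.394] target [ 0.61  -0.059  0.055] F [ -3.2 -11.2   6.6] t 3.75
```

Scaled: 0.012 m is 0.016, 0.01 m is 0.0133.

Request:
shift_gripper --moves '{"sx": [0.0067, 0.0133, 0.016, 0.016], "sy": [0, 0, 0, 0], "sz": [0, 0, 0, 0], "yaw": [0, 0, 0, 0]}' --aperture 0

```text
clock: 4.15
tool_pos: [0.6115, -0.0574, 0.0561]
tcp_rot: [-3.141, 0.004, 1.396]
ft_force: [-2.4, -7.6, 7.4]
finger_gap: 0.001
gripper_force: 4.7
```

```bash
python3 go.py J -.069 0 .055 0
```

```text
shift [-0.0019 -0.0009  0.0011] turn -0.004 at [ 0.6115 -0.0574  0.0561] [-3.141  0.004  1.396] target [ 0.61  -0.059  0.055] F [-2.4 -7.6  7.4] t 4.15
```

Request:
shift_gripper --moves '{"sx": [0.0013, 0.0027, 0.004, 0.004], "sy": [0, 0, 0, 0], "sz": [0, 0, 0, 0], "yaw": [0, 0, 0, 0]}' --aperture 0

```text
clock: 4.55
tool_pos: [0.6117, -0.0557, 0.0562]
tcp_rot: [-3.141, 0.006, 1.395]
ft_force: [-2.7, -8.6, 6.1]
finger_gap: 0.001
gripper_force: 5.9
```

Scaled: 0.002 m is 0.0027, 0.001 m is 0.0013.

Request:
shift_gripper --moves '{"sx": [0.0013, 0.0027, 0.0027], "sy": [0, 0, 0], "sz": [0, 0, 0], "yaw": [0, 0, 0]}' --aperture 0

```text
clock: 4.85
tool_pos: [0.6117, -0.0555, 0.0562]
tcp_rot: [-3.141, 0.01, 1.394]
ft_force: [-3.3, -13.4, 6.5]
finger_gap: 0.001
gripper_force: 7.6
```

```bash
python3 - <<'E'
from cell import env, readout, read_camera
import cv2,numpy as np
s=readout.sense();c=read_camera("wrist");cv2.imwrite("pics/w2.png",c["color"]);np.savez("w2.npz",p=s["tool_pos"],r=s["tcp_rot"],**c)
E
```

```text
(no output)
```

View pics/w2.png

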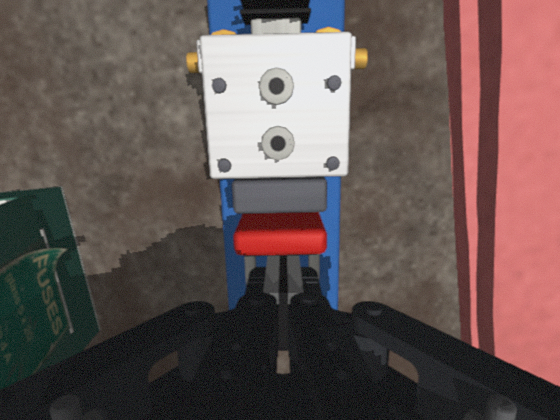

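The slide is at its stop: the force rises to 13 N with no further travel. The heat sink is out beyond the mouth, at about (275,10). I back off and rise.

Request:
shift_gripper --moves '{"sx": [-0.0267, -0.0533, -0.08, -0.1067, -0.1267], "sy": [0, 0, 0, 0, 0], "sz": [0, 0, 0, 0, 0], "yaw": [0, 0, 0, 0, 0]}' --aperture 0

```text
clock: 5.4
tool_pos: [0.5961, -0.1446, 0.0552]
tcp_rot: [-3.141, -0.001, 1.396]
ft_force: [0.3, 1.5, 0.1]
finger_gap: -0.003
gripper_force: 0.0
```

Request:
shift_gripper --moves '{"sx": [0, 0, 0, 0], "sy": [0, 0, 0, 0], "sz": [-0.0667, -0.1333, -0.2, -0.2], "yaw": [0, 0, 0, 0]}' --aperture 1

```text
clock: 5.8
tool_pos: [0.6011, -0.1449, 0.2135]
tcp_rot: [3.128, -0.0, 1.397]
ft_force: [0.2, 0.1, -0.0]
finger_gap: 0.677
gripper_force: 0.0
```

```bash
python3 go.py J -.02 0 .2 0
```

```text
shift [ 0.1351 -0.0062  0.0135] turn -0.003 at [ 0.6011 -0.1449  0.2135] [ 3.128 -0.     1.397] target [ 0.619 -0.011  0.2  ] F [ 0.2  0.1 -0. ] t 5.8
```

Scaled: 0.145 m is 0.1933, 0.12 m is 0.16.

Request:
shift_gripper --moves '{"sx": [0.0533, 0.1067, 0.16, 0.1933, 0.1933], "sy": [-0.0067, -0.0067, -0.0067, -0.0067, -0.0067], "sz": [0.0133, 0.0133, 0.0133, 0.0133, 0.0133], "yaw": [0, 0, 0, 0, 0]}' --aperture 1

```text
clock: 6.3
tool_pos: [0.6169, 0.0032, 0.1946]
tcp_rot: [-3.14, -0.002, 1.402]
ft_force: [-0.1, 0.3, -0.5]
finger_gap: 1.002
gripper_force: 0.0
```

Request:
shift_gripper --moves '{"sx": [0, 0], "sy": [0, 0], "sz": [0, 0], "yaw": [0, 0]}' --aperture 1

```text
clock: 6.5
tool_pos: [0.6164, -0.0013, 0.1951]
tcp_rot: [-3.141, 0.0, 1.396]
ft_force: [-1.2, 0.2, 0.2]
finger_gap: 1.0
gripper_force: 0.0
```

```bash
python3 - <<'E'
from cell import env, readout, read_camera
import cv2,numpy as np
s=readout.sense();c=read_camera("wrist");cv2.imwrite("pics/w3.png",c["color"]);np.savez("w3.npz",p=s["tool_pos"],r=s["tcp_rot"],**c)
E
```

```text
(no output)
```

View pics/w3.png

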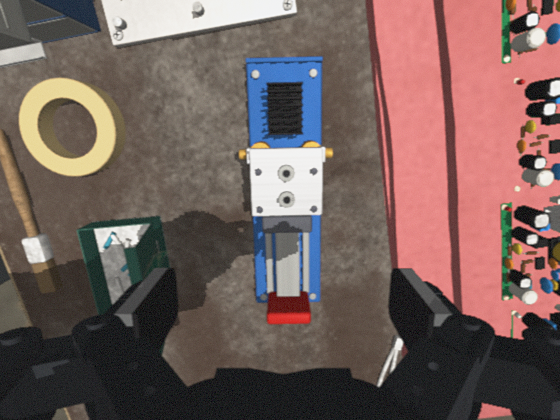

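The slide is back at rest, with the pad at plate end (289,310). The heat sink lies on the landing, its fin tops spanning about (267,83) to (303,136), centre (285,109). I compute its position.

```bash
python3 - <<'E'
import wfit,fit,numpy as np,cv2
wfit.setcam("w3.npz")
def back(u,z):
    R=cv2.Rodrigues(fit.d["rvec"])[0];t=np.ravel(fit.d["tvec"]);c=-R.T@t;v=R.T@np.linalg.inv(fit.K)@[*u,1];return c+v*(z-c[2])/v[2]
for u in[(267,83),(303,83),(266,137),(303,136),(285,109)]:print(back(u,.036).round(4))
J=fit.fit([(107,33,15),(107,-33,15),(-24,30,49),(-24,-30,49),(33,-30,49),(33,30,49)],[(247,60),(322,60),(250,215),(323,215),(325,149),(248,149)],[.62,.009,1.397])
print(fit.world(J,[[.064,0,.012]]))
for u in[(80,229),(160,217)]:print(back(u,.028))
E
python3 go.py J .064 0 .09 0
```

```text
[0.6218 0.0948 0.036 ]
[0.6506 0.0897 0.036 ]
[0.613  0.0529 0.036 ]
[0.6439 0.0483 0.036 ]
[0.6327 0.0724 0.036 ]
[0.6224 0.0085 1.405 ] 80.5
[[-0.7, -1.5], [1.6, -2.3], [1.3, 2.0], [-1.6, 1.4], [-2.3, -0.2], [1.0, 0.5]]
[[0.63294814 0.07160591 0.012     ]]
[0.42739029 0.00083182 0.028     ]
[ 0.50341045 -0.00090318  0.028     ]
shift [0.0753 0.0034 0.1052] turn -0.005 at [ 0.6165 -0.0016  0.1953] [-3.141  0.     1.395] target [0.633 0.072 0.09 ] F [ 0.2 -1.  -0.1] t 6.55
```

Scaled: 0.105 m is 0.14, 0.075 m is 0.1, -0.005 rad is -0.0008.

Request:
shift_gripper --moves '{"sx": [0.0533, 0.1, 0.1, 0.1, 0.1], "sy": [0.004, 0.004, 0.004, 0.004, 0.004], "sz": [0, 0.04, 0.0933, 0.14, 0.14], "yaw": [-0.0008, -0.0008, -0.0008, -0.0008, -0.0008]}' --aperture 0.7

```text
clock: 7.05
tool_pos: [0.6281, 0.0714, 0.0853]
tcp_rot: [-3.131, 0.003, 1.401]
ft_force: [-0.2, 0.4, -0.1]
finger_gap: 0.698
gripper_force: 0.0
```

```bash
python3 go.py J .0635 0 .043 0
```

```text
shift [0.001  0.005  0.0422] turn 0.001 at [0.6281 0.0714 0.0853] [-3.131e+00  3.000e-03  1.401e+00] target [0.633 0.071 0.043] F [-0.2  0.4 -0.1] t 7.05
```

Request:
shift_gripper --moves '{"sx": [0, 0, 0], "sy": [0, 0, 0], "sz": [0, 0, 0], "yaw": [0, 0, 0]}' --aperture 0.7 --quiet true

```text
ok
```

```bash
python3 go.py J .0635 0 .043 0
```

```text
shift [-0.0014 -0.002   0.0502] turn 0.001 at [0.6347 0.0724 0.0932] [ 3.137e+00 -1.000e-03  1.401e+00] target [0.633 0.071 0.043] F [-0.4 -0.1  0.3] t 7.35
```

Scaled: 0.048 m is 0.064, 0.044 m is 0.0587.

Request:
shift_gripper --moves '{"sx": [-0.0013, -0.0013, -0.0013, -0.0013, -0.0013], "sy": [-0.0013, -0.0013, -0.0013, -0.0013, -0.0013], "sz": [0.0267, 0.0467, 0.0587, 0.064, 0.064], "yaw": [0, 0, 0, 0, 0]}' --aperture 0.7

```text
clock: 7.85
tool_pos: [0.6319, 0.0719, 0.0429]
tcp_rot: [3.141, -0.0, 1.402]
ft_force: [-0.5, -0.1, 0.2]
finger_gap: 0.7
gripper_force: 0.0
```

Request:
shift_gripper --moves '{"sx": [0, 0], "sy": [0, 0], "sz": [0, 0], "yaw": [0, 0]}' --aperture 0.7 --quiet true

```text
ok
```

```bash
python3 go.py J .0635 0 .043 0
```

```text
shift [-0.0005  0.0005  0.0005] turn 0.002 at [0.6324 0.0721 0.0435] [ 3.14  -0.     1.402] target [0.633 0.071 0.043] F [-0.1 -0.4 -0.1] t 8.05
```

Request:
shift_gripper --moves '{"sx": [0, 0, 0, 0, 0], "sy": [0, 0, 0, 0, 0], "sz": [0, 0, 0, 0, 0], "yaw": [0, 0, 0, 0, 0]}' --aperture 0.2

```text
clock: 8.55
tool_pos: [0.6316, 0.0719, 0.0426]
tcp_rot: [-3.142, 0.0, 1.402]
ft_force: [0.5, 1.3, -1.2]
finger_gap: 0.199
gripper_force: 0.0
```

Request:
shift_gripper --moves '{"sx": [0, 0, 0, 0, 0], "sy": [0, 0, 0, 0, 0], "sz": [-0.0133, -0.04, -0.08, -0.1333, -0.16], "yaw": [0, 0, 0, 0, 0]}'

```text
clock: 9.05
tool_pos: [0.6333, 0.0722, 0.167]
tcp_rot: [3.136, -0.002, 1.402]
ft_force: [0.7, 0.7, 1.0]
finger_gap: 0.198
gripper_force: 0.0
```

Request:
shift_gripper --moves '{"sx": [0, 0], "sy": [0, 0], "sz": [0, 0], "yaw": [0, 0]}'

```text
clock: 9.25
tool_pos: [0.6319, 0.072, 0.1632]
tcp_rot: [3.14, -0.0, 1.402]
ft_force: [-1.3, -0.9, -1.3]
finger_gap: 0.198
gripper_force: 0.0
```

```bash
python3 go.py T -.006 0 .15 3.1416
```

```text
shift [-0.1534 -0.1646  0.0129] turn -1.669 at [0.6319 0.072  0.1632] [ 3.14  -0.     1.402] target [ 0.444 -0.052  0.15 ] F [-1.3 -0.9 -1.3] t 9.25
```

The fingers closed to the commanded 0.2 with no grip force, so the grasp missed. I look.

Scaled: -0.064 m is -0.0853, -0.02 m is -0.0267.

Request:
shift_gripper --moves '{"sx": [-0.0267, -0.0533, -0.0853, -0.0853, -0.0853], "sy": [0, 0, 0, 0, 0], "sz": [-0.0133, -0.0267, -0.04, -0.04, -0.04], "yaw": [0, 0, 0, 0, 0]}' --aperture 0.7

```text
clock: 9.75
tool_pos: [0.62, 0.0086, 0.1912]
tcp_rot: [-3.139, -0.0, 1.401]
ft_force: [-0.5, 0.2, 0.5]
finger_gap: 0.7
gripper_force: 0.0
```

Request:
shift_gripper --moves '{"sx": [0, 0], "sy": [0, 0], "sz": [0, 0], "yaw": [0, 0]}'

```text
clock: 9.95
tool_pos: [0.6204, 0.0097, 0.1915]
tcp_rot: [-3.14, 0.0, 1.403]
ft_force: [0.5, 0.7, 0.8]
finger_gap: 0.699
gripper_force: 0.0
```

```bash
python3 - <<'E'
from cell import env, readout, read_camera
import cv2,numpy as np
s=readout.sense();c=read_camera("wrist");cv2.imwrite("pics/w4.png",c["color"]);np.savez("w4.npz",p=s["tool_pos"],r=s["tcp_rot"],**c)
E
```

```text
(no output)
```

View pics/w4.png

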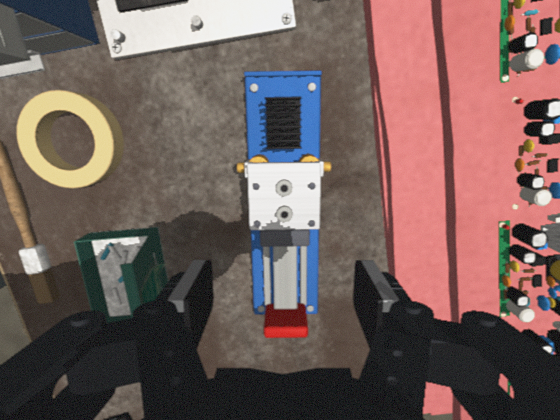

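The heat sink is still upright on the landing, at about (283,124), hardly moved. I check its displacement numerically before regrasping.

```bash
cat > hs.py <<'E'
import wfit,fit,numpy as np,cv2,sys
def back(u,z):
    R=cv2.Rodrigues(fit.d["rvec"])[0];t=np.ravel(fit.d["tvec"]);c=-R.T@t;v=R.T@np.linalg.inv(fit.K)@[*u,1];return c+v*(z-c[2])/v[2]
def sink(f,box):
    wfit.setcam(f);g=fit.d["color"].max(2);x0,x1,y0,y1=box
    m=(g[y0:y1,x0:x1]<75).astype(np.uint8);n,l,st,c=cv2.connectedComponentsWithStats(cv2.morphologyEx(m,cv2.MORPH_CLOSE,np.ones((5,5),np.uint8)));i=1+st[1:,4].argmax()
    q=np.argwhere(l==i)[:,::-1]+[x0,y0];r=cv2.minAreaRect(q.astype(np.float32));print(f,st[i]+[x0,y0,0,0,0],np.round(r[0],1),np.round(r[1],1),round(r[2],1),back(r[0],.036).round(4))
if __name__=="__main__":
    sink("w3.npz",(255,315,75,145));sink("w4.npz",(255,315,90,158))
E
python3 hs.py; python3 go.py J .0625 0 .075 0
```

```text
w3.npz [ 267   83   35   52 1743] [284.  108.5] [51. 34.] 90.0 [0.6319 0.0729 0.036 ]
w4.npz [ 265   97   36   52 1723] [282.5 122.5] [35. 51.] -0.0 [0.6321 0.0732 0.036 ]
shift [0.062  0.002  0.1167] turn 0.003 at [0.6205 0.0097 0.1917] [-3.14   0.     1.403] target [0.633 0.07  0.075] F [-0.2  1.  -0.1] t 10.0
```

Scaled: 0.145 m is 0.1933, 0.13 m is 0.1733.

Request:
shift_gripper --moves '{"sx": [0.04, 0.0827, 0.0827, 0.0827, 0.0827], "sy": [0.0027, 0.0027, 0.0027, 0.0027, 0.0027], "sz": [0.0533, 0.12, 0.1733, 0.1933, 0.1933], "yaw": [0, 0, 0, 0, 0]}' --aperture 0.5

```text
clock: 10.5
tool_pos: [0.6299, 0.0704, 0.0436]
tcp_rot: [-3.134, 0.002, 1.403]
ft_force: [-0.8, -0.6, 0.6]
finger_gap: 0.498
gripper_force: 0.0
```

Request:
shift_gripper --moves '{"sx": [0, 0], "sy": [0, 0], "sz": [0, 0], "yaw": [0, 0]}' --quiet true

```text
ok
```

```bash
python3 go.py J .0635 0 .037 0
```

```text
shift [ 0.0012 -0.0025  0.0125] turn 0.002 at [0.635  0.0699 0.0495] [ 3.138e+00 -1.000e-03  1.402e+00] target [0.633 0.071 0.037] F [-0.3  0.2 -0.6] t 10.7
```

Scaled: 0.009 m is 0.012, 0.006 m is 0.008.

Request:
shift_gripper --moves '{"sx": [0.0013, 0.0013, 0.0013, 0.0013], "sy": [-0.0027, -0.0027, -0.0027, -0.0027], "sz": [0.004, 0.008, 0.012, 0.012], "yaw": [0, 0, 0, 0]}' --aperture 0.5

```text
clock: 11.1
tool_pos: [0.6311, 0.0708, 0.0383]
tcp_rot: [-3.141, 0.0, 1.402]
ft_force: [0.2, -0.2, -0.8]
finger_gap: 0.498
gripper_force: 0.0
```

Request:
shift_gripper --moves '{"sx": [0, 0, 0], "sy": [0, 0, 0], "sz": [0.0027, 0.0053, 0.0053], "yaw": [0, 0, 0]}' --aperture 0.5

```text
clock: 11.4
tool_pos: [0.6312, 0.0709, 0.0342]
tcp_rot: [-3.141, 0.0, 1.402]
ft_force: [0.3, -0.3, 0.3]
finger_gap: 0.501
gripper_force: 0.0
```

```bash
python3 go.py J .0635 0 .037 0
```

```text
shift [ 0.0008  0.0015 -0.0028] turn 0.002 at [0.6312 0.0709 0.0342] [-3.141  0.     1.402] target [0.633 0.071 0.037] F [ 0.3 -0.3  0.3] t 11.4
```

Scaled: -0.003 m is -0.004, -0.002 m is -0.0027.

Request:
shift_gripper --moves '{"sx": [0, 0, 0], "sy": [0, 0, 0], "sz": [-0.0013, -0.0027, -0.004], "yaw": [0, 0, 0]}' --aperture 0.35

```text
clock: 11.7
tool_pos: [0.6316, 0.071, 0.0378]
tcp_rot: [3.141, -0.0, 1.402]
ft_force: [0.2, 0.5, 0.5]
finger_gap: 0.349
gripper_force: 0.0
```

Request:
shift_gripper --moves '{"sx": [0, 0, 0], "sy": [0, 0, 0], "sz": [0, 0, 0], "yaw": [0, 0, 0]}' --aperture 0

```text
clock: 12.0
tool_pos: [0.6314, 0.071, 0.0376]
tcp_rot: [-3.142, -0.0, 1.402]
ft_force: [0.5, 0.3, -0.1]
finger_gap: -0.0
gripper_force: 0.0
```

Request:
shift_gripper --moves '{"sx": [0, 0], "sy": [0, 0], "sz": [0, 0], "yaw": [0, 0]}'

```text
clock: 12.2
tool_pos: [0.6314, 0.071, 0.0376]
tcp_rot: [-3.142, 0.0, 1.402]
ft_force: [0.6, -0.0, 0.5]
finger_gap: 0.002
gripper_force: 0.0
```

```bash

python3 - <<'E'
from cell import env, readout, read_camera
import cv2,numpy as np
s=readout.sense();c=read_camera("wrist");d=read_camera("side")["color"];e=read_camera("scene")["color"]
a=c["color"];b=cv2.resize(e[180:250,225:345],(480,280),interpolation=cv2.INTER_CUBIC);g=cv2.resize(d[180:250,180:300],(480,280),interpolation=cv2.INTER_CUBIC)
im=np.zeros((600,800,3),np.uint8);im[:300,:400]=cv2.resize(a,(400,300));im[320:600,:400]=b[:,:400];im[320:600,400:]=g[:,:400];im[:300,400:]=cv2.resize(a[100:310,150:430],(400,300));cv2.imwrite("pics/m5.png",im);np.savez("w5.npz",p=s["tool_pos"],r=s["tcp_rot"],**c)
E
```

```text
(no output)
```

View pics/m5.png

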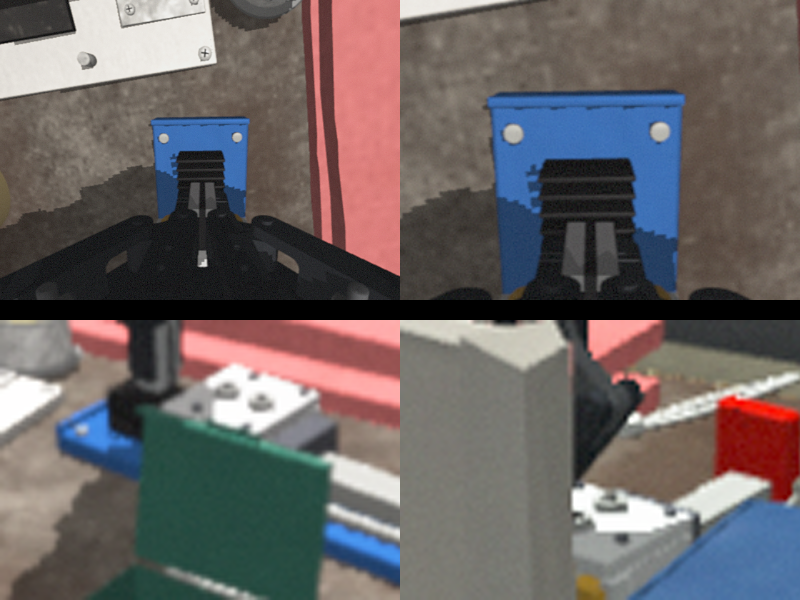

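Units first: shifts go in shares of 0.75 m and turns go in shares of 2 pi rad. So 0.004 m is 0.0053, 0.002 m is 0.0027.

```bash
python3 - <<'E'
import fit,numpy as np
for z in(.0126,.036,.05):print(z,((fit.proj([[.6314,.071,z]])-[225,180])*4+[0,320]).round(0))
J=[.6322,.0725,1.40]
print(((fit.proj(fit.world(J,[[x,y,z] for z in(.012,.036) for x in(-.021,.021) for y in(-.015,.015)]))-[225,180])*4+[0,320]).round(0))
E
```

```text
0.0126 [[156. 428.]]
0.036 [[154. 389.]]
0.05 [[153. 365.]]
[[203. 428.]
 [165. 449.]
 [144. 407.]
 [107. 427.]
 [201. 388.]
 [163. 409.]
 [143. 367.]
 [104. 387.]]
```

Request:
shift_gripper --moves '{"sx": [0, 0], "sy": [0, 0], "sz": [0.0027, 0.0053], "yaw": [0, 0]}'

```text
clock: 12.55
tool_pos: [0.6317, 0.071, 0.0338]
tcp_rot: [3.141, -0.0, 1.402]
ft_force: [-3.9, -0.4, 17.2]
finger_gap: -0.002
gripper_force: 9.0
```

The scene crop shows the fingertips ending at the sink's top, about (152,387) in the crop. Contact now, at a reported TCP height of 0.034, confirms it: the tips really stand about level with the TCP height, not 25 mm ahead. I regrasp about 20 mm lower, slightly toward the far end to clear the bridge.

Scaled: -0.03 m is -0.04, -0.01 m is -0.0133.

Request:
shift_gripper --moves '{"sx": [0, 0, 0], "sy": [0, 0, 0], "sz": [-0.0133, -0.04, -0.04], "yaw": [0, 0, 0]}' --quiet true

```text
ok
```

Request:
shift_gripper --moves '{"sx": [0.0067, 0.0067, 0.0067, 0.0067], "sy": [0.0013, 0.0013, 0.0013, 0.0013], "sz": [0, 0, 0, 0], "yaw": [0, 0, 0, 0]}' --aperture 0.55

```text
clock: 13.25
tool_pos: [0.6327, 0.0757, 0.0628]
tcp_rot: [-3.14, 0.0, 1.402]
ft_force: [-0.0, -0.8, 0.4]
finger_gap: 0.553
gripper_force: 0.0
```

```bash
python3 go.py J .068 0 .017 0
```

```text
shift [0.0004 0.0009 0.0458] turn 0.002 at [0.6327 0.0757 0.0628] [-3.14   0.     1.402] target [0.634 0.076 0.017] F [-0.  -0.8  0.4] t 13.25
```

Scaled: 0.038 m is 0.0507, 0.025 m is 0.0333.

Request:
shift_gripper --moves '{"sx": [0, 0, 0, 0, 0], "sy": [0, 0, 0, 0, 0], "sz": [0.02, 0.0333, 0.0427, 0.0507, 0.0507], "yaw": [0, 0, 0, 0, 0]}'

```text
clock: 13.75
tool_pos: [0.6324, 0.0756, 0.0245]
tcp_rot: [-3.14, 0.001, 1.402]
ft_force: [-0.4, 0.8, -0.6]
finger_gap: 0.551
gripper_force: 0.0
```

Request:
shift_gripper --moves '{"sx": [0, 0, 0], "sy": [0, 0, 0], "sz": [0.004, 0.008, 0.008], "yaw": [0, 0, 0]}'

```text
clock: 14.05
tool_pos: [0.6332, 0.0757, 0.0195]
tcp_rot: [-3.141, 0.0, 1.402]
ft_force: [-0.5, -0.2, 0.1]
finger_gap: 0.552
gripper_force: 0.0
```

```bash
python3 go.py J .068 0 .017 0
```

```text
shift [0.0003 0.0003 0.0025] turn 0.002 at [0.6332 0.0757 0.0195] [-3.141  0.     1.402] target [0.634 0.076 0.017] F [-0.5 -0.2  0.1] t 14.05
```

Request:
shift_gripper --moves '{"sx": [0, 0, 0, 0], "sy": [0, 0, 0, 0], "sz": [0, 0, 0, 0], "yaw": [0, 0, 0, 0]}' --aperture 0

```text
clock: 14.45
tool_pos: [0.6337, 0.0758, 0.0201]
tcp_rot: [3.141, -0.0, 1.402]
ft_force: [-0.6, -0.5, 3.8]
finger_gap: 0.329
gripper_force: 59.4
```

Request:
shift_gripper --moves '{"sx": [0, 0, 0, 0, 0], "sy": [0, 0, 0, 0, 0], "sz": [-0.0133, -0.04, -0.08, -0.1333, -0.16], "yaw": [0, 0, 0, 0, 0]}'

```text
clock: 14.95
tool_pos: [0.6347, 0.0759, 0.1435]
tcp_rot: [3.137, -0.001, 1.402]
ft_force: [0.8, 0.1, -0.4]
finger_gap: 0.331
gripper_force: 59.2
```

Request:
shift_gripper --moves '{"sx": [0, 0], "sy": [0, 0], "sz": [0, 0], "yaw": [0, 0]}'

```text
clock: 15.15
tool_pos: [0.6333, 0.0757, 0.1398]
tcp_rot: [3.141, -0.0, 1.402]
ft_force: [0.3, -0.3, -0.8]
finger_gap: 0.327
gripper_force: 59.2
```

```bash
python3 go.py T -.006 0 .14 3.1416
```

```text
shift [-0.1573 -0.1654 -0.0003] turn -1.669 at [0.6333 0.0757 0.1398] [ 3.141 -0.     1.402] target [ 0.444 -0.052  0.14 ] F [ 0.3 -0.3 -0.8] t 15.15
```

Gripped (gap 0.33, 59 N). I move over the tin, turning on the way.

Scaled: -0.165 m is -0.22, -0.05 m is -0.0667, -1.67 rad is -0.2658.

Request:
shift_gripper --moves '{"sx": [-0.2093, -0.2093, -0.2093, -0.2093, -0.2093], "sy": [-0.22, -0.22, -0.22, -0.22, -0.22], "sz": [-0.0667, -0.0667, -0.0667, -0.0667, -0.0667], "yaw": [-0.2658, -0.2658, -0.2658, -0.2658, -0.2658]}'

```text
clock: 15.65
tool_pos: [0.4396, -0.0522, 0.1881]
tcp_rot: [-3.137, -0.003, 2.157]
ft_force: [1.1, -0.6, -0.1]
finger_gap: 0.328
gripper_force: 59.3
```

```bash
python3 go.py T -.006 0 .19 3.1416
```

```text
shift [-0.0018  0.0038 -0.0019] turn -0.914 at [ 0.4396 -0.0522  0.1881] [-3.137e+00 -3.000e-03  2.157e+00] target [ 0.444 -0.052  0.19 ] F [ 1.1 -0.6 -0.1] t 15.65
```

Scaled: -0.91 rad is -0.1448.

Request:
shift_gripper --moves '{"sx": [0, 0, 0, 0, 0], "sy": [0, 0, 0, 0, 0], "sz": [0, 0, 0, 0, 0], "yaw": [-0.1448, -0.1448, -0.1448, -0.1448, -0.1448]}'

```text
clock: 16.15
tool_pos: [0.4426, -0.0512, 0.1878]
tcp_rot: [-3.141, -0.004, 2.908]
ft_force: [0.7, 0.5, -0.6]
finger_gap: 0.329
gripper_force: 59.3
```

Request:
shift_gripper --moves '{"sx": [0, 0, 0, 0], "sy": [0, 0, 0, 0], "sz": [0, 0, 0, 0], "yaw": [-0.0255, -0.0255, -0.0255, -0.0255]}'

```text
clock: 16.55
tool_pos: [0.4437, -0.0512, 0.1889]
tcp_rot: [3.142, -0.001, 3.06]
ft_force: [0.9, 0.5, 0.2]
finger_gap: 0.329
gripper_force: 59.3
```

```bash
python3 go.py T -.006 0 .19 3.1416
python3 - <<'E'
from cell import env, readout, read_camera
import cv2,numpy as np
s=readout.sense();c=read_camera("wrist");cv2.imwrite("pics/w6.png",c["color"]);np.savez("w6.npz",p=s["tool_pos"],r=s["tcp_rot"],**c)
E
```

```text
shift [-0.0001 -0.0003 -0.0011] turn -0.011 at [ 0.4437 -0.0512  0.1889] [ 3.142e+00 -1.000e-03  3.060e+00] target [ 0.444 -0.052  0.19 ] F [0.9 0.5 0.2] t 16.55
```

View pics/w6.png

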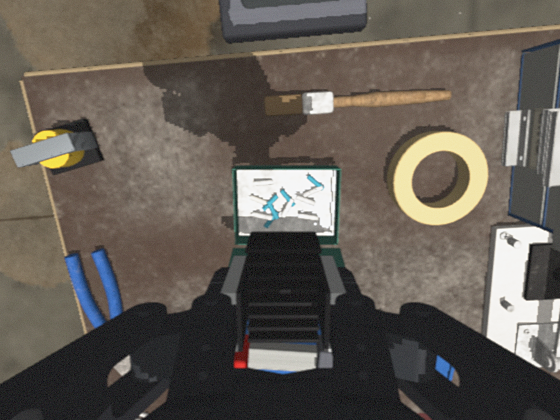

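The tin's front rim corners are at (233,167) and (339,168), and its rear rim is near row 243. The sink is held at (283,290). I refine the tin pose.

```bash

python3 - <<'E'
import wfit,fit
wfit.setcam("w6.npz")
for e,h in((-34.3,47.5),(-34.3,49)):
    T=fit.fit([(e,-h,28),(e,h,28),(37.3,-h,28),(37.3,h,28)],[(233,167),(339,168),(233,243),(341,244)],[.45,-.052,-.07])
E
```

```text
[ 0.4523 -0.0486 -0.0884] -5.06
[[-1.2, -0.8], [2.5, -1.1], [1.2, 1.4], [-3.4, 1.0]]
[ 0.4524 -0.0477 -0.0896] -5.13
[[-1.8, -0.8], [5.3, -1.0], [0.6, 1.3], [-0.8, 1.1]]
```

Scaled: 0.14 m is 0.1867, 0.08 m is 0.1067, 0.005 rad is 0.0008.

```bash
sed -i 's/T=np.array(.*)$/T=np.array([.4512,-.050,-.08])/' go.py; python3 go.py T -.006 0 .03 3.1416
```

```text
shift [-0.0014  0.0018  0.1591] turn -0.001 at [ 0.4439 -0.0512  0.1891] [ 3.142e+00 -1.000e-03  3.060e+00] target [ 0.445 -0.05   0.03 ] F [ 0.6 -0.  -1.1] t 16.6
```

Request:
shift_gripper --moves '{"sx": [0, 0, -0.0013, -0.0013, -0.0013], "sy": [0, 0.0013, 0.0013, 0.0013, 0.0013], "sz": [0, 0.0533, 0.1067, 0.1467, 0.1867], "yaw": [0.0008, 0.0008, 0.0008, 0.0008, 0.0008]}'

```text
clock: 17.1
tool_pos: [0.4452, -0.0503, 0.0484]
tcp_rot: [-3.142, 0.0, 3.056]
ft_force: [-0.1, -0.1, -1.0]
finger_gap: 0.333
gripper_force: 59.3
```

Request:
shift_gripper --moves '{"sx": [0, 0, 0], "sy": [0, 0, 0], "sz": [0.0133, 0.0133, 0.0133], "yaw": [0, 0, 0]}'

```text
clock: 17.4
tool_pos: [0.4462, -0.0505, 0.0405]
tcp_rot: [-3.142, 0.001, 3.057]
ft_force: [0.8, 1.1, -0.3]
finger_gap: 0.326
gripper_force: 59.3
```

```bash
python3 go.py T -.006 0 .0105 3.1416
```

```text
shift [0.0011 0.0009 0.03  ] turn -0.005 at [ 0.4462 -0.0505  0.0405] [-3.142e+00  1.000e-03  3.057e+00] target [ 0.445 -0.05   0.01 ] F [ 0.8  1.1 -0.3] t 17.4
```

Scaled: 0.027 m is 0.036, 0.024 m is 0.032.

Request:
shift_gripper --moves '{"sx": [0, 0, 0, 0, 0], "sy": [0, 0, 0, 0, 0], "sz": [0.0133, 0.024, 0.032, 0.036, 0.036], "yaw": [0, 0, 0, 0, 0]}'

```text
clock: 17.9
tool_pos: [0.4448, -0.0503, 0.0121]
tcp_rot: [3.142, -0.001, 3.057]
ft_force: [0.6, 0.0, 0.4]
finger_gap: 0.333
gripper_force: 59.3
```

Request:
shift_gripper --moves '{"sx": [0, 0, 0], "sy": [0, 0, 0], "sz": [0.0013, 0.0027, 0.0027], "yaw": [0, 0, 0]}'

```text
clock: 18.2
tool_pos: [0.4454, -0.0504, 0.0106]
tcp_rot: [3.142, 0.0, 3.057]
ft_force: [-0.7, -0.7, -0.2]
finger_gap: 0.322
gripper_force: 59.3
```

Scaled: 0.001 m is 0.0013.

Request:
shift_gripper --moves '{"sx": [0, 0], "sy": [0, 0], "sz": [0.0013, 0.0013], "yaw": [0, 0]}'

```text
clock: 18.4
tool_pos: [0.4455, -0.0504, 0.0097]
tcp_rot: [-3.142, 0.0, 3.057]
ft_force: [0.3, 0.9, -0.6]
finger_gap: 0.329
gripper_force: 59.4
```

Request:
shift_gripper --moves '{"sx": [0, 0], "sy": [0, 0], "sz": [0.0013, 0.0013], "yaw": [0, 0]}'

```text
clock: 18.6
tool_pos: [0.4456, -0.0504, 0.0096]
tcp_rot: [-3.142, 0.001, 3.057]
ft_force: [-2.4, 1.2, 11.3]
finger_gap: 0.324
gripper_force: 60.5
```

Request:
shift_gripper --moves '{"sx": [0, 0], "sy": [0, 0], "sz": [0.0013, 0.0013], "yaw": [0, 0]}'

```text
clock: 18.8
tool_pos: [0.4456, -0.0504, 0.0096]
tcp_rot: [-3.142, 0.001, 3.057]
ft_force: [-5.0, -0.4, 21.9]
finger_gap: 0.328
gripper_force: 61.5
```

Scaled: -0.002 m is -0.0027.

Request:
shift_gripper --moves '{"sx": [0, 0], "sy": [0, 0], "sz": [-0.0027, -0.0027], "yaw": [0, 0]}'

```text
clock: 19.0
tool_pos: [0.4457, -0.0504, 0.01]
tcp_rot: [-3.142, 0.001, 3.057]
ft_force: [-0.2, 0.4, -0.3]
finger_gap: 0.325
gripper_force: 59.4
```

Request:
shift_gripper --moves '{"sx": [0, 0, 0, 0], "sy": [0, 0, 0, 0], "sz": [0, 0, 0, 0], "yaw": [0, 0, 0, 0]}' --aperture 0.55

```text
clock: 19.4
tool_pos: [0.4452, -0.0503, 0.0094]
tcp_rot: [3.142, -0.0, 3.057]
ft_force: [-0.5, -0.3, 0.0]
finger_gap: 0.55
gripper_force: 0.0
```

Request:
shift_gripper --moves '{"sx": [0, 0, 0, 0, 0], "sy": [0, 0, 0, 0, 0], "sz": [-0.0133, -0.04, -0.08, -0.1333, -0.2], "yaw": [0, 0, 0, 0, 0]}'

```text
clock: 19.9
tool_pos: [0.4437, -0.0502, 0.1605]
tcp_rot: [3.142, -0.003, 3.057]
ft_force: [1.9, -0.3, -0.5]
finger_gap: 0.553
gripper_force: 0.0
```

Request:
shift_gripper --moves '{"sx": [0.04, 0.08, 0.1067, 0.1067, 0.1067], "sy": [0, 0, 0, 0, 0], "sz": [0, 0, 0, 0, 0], "yaw": [0, 0, 0, 0, 0]}'

```text
clock: 20.4
tool_pos: [0.3661, -0.0437, 0.1603]
tcp_rot: [-3.142, 0.002, 3.057]
ft_force: [0.0, 0.5, 0.1]
finger_gap: 0.546
gripper_force: 0.0
```

```bash
python3 - <<'E'
from cell import env, readout, read_camera
import cv2,numpy as np
s=readout.sense();c=read_camera("wrist");e=read_camera("scene")["color"];np.savez("w7.npz",p=s["tool_pos"],r=s["tcp_rot"],**c)
im=np.zeros((420,800,3),np.uint8);im[:300,:400]=cv2.resize(c["color"],(400,300));im[:400,400:]=cv2.resize(e[190:290,225:325],(400,400),interpolation=cv2.INTER_CUBIC);cv2.imwrite("pics/m7.png",im)
E
python3 go.py T .038 0 .2 3.1416
```

```text
shift [-0.1224  0.0011 -0.0396] turn -0.005 at [ 0.3671 -0.0438  0.1601] [-3.142e+00  2.000e-03  3.057e+00] target [ 0.489 -0.053  0.2  ] F [0.1 0.8 0.4] t 20.5
```

View pics/m7.png

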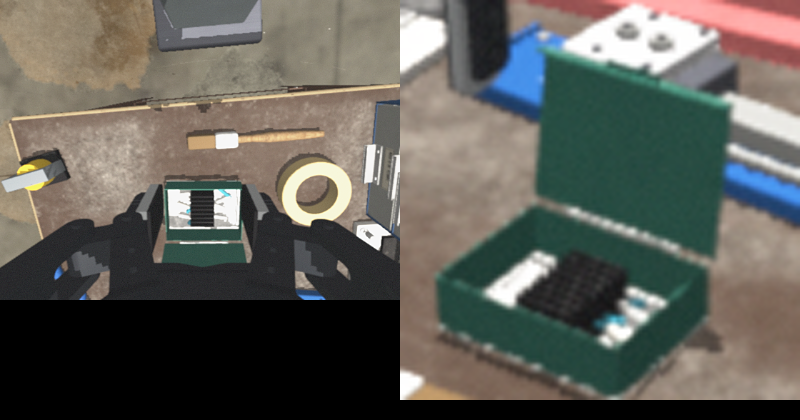

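The heat sink stands flat in the tin with its fins up, and the lid is open. I now go over and behind the lid with the fingers shut.

Scaled: -0.165 m is -0.22, -0.16 m is -0.2133.

Request:
shift_gripper --moves '{"sx": [-0.0533, -0.1067, -0.16, -0.2133, -0.22], "sy": [0, 0, 0, 0, 0], "sz": [-0.04, -0.04, -0.04, -0.04, -0.04], "yaw": [0, 0, 0, 0, 0]}' --aperture 0

```text
clock: 21.0
tool_pos: [0.5363, -0.0581, 0.1889]
tcp_rot: [-3.142, 0.004, 3.057]
ft_force: [-1.4, -0.6, -0.7]
finger_gap: 0.0
gripper_force: 0.0
```

Request:
shift_gripper --moves '{"sx": [0, 0], "sy": [0, 0], "sz": [0, 0], "yaw": [0, 0]}' --quiet true

```text
ok
```

```bash
python3 go.py T .080 0 .085 3.1416
```

```text
shift [-0.0019  0.0012  0.104 ] turn -0.005 at [ 0.5292 -0.0575  0.189 ] [ 3.142e+00 -2.000e-03  3.057e+00] target [ 0.531 -0.056  0.085] F [-0.4 -0.6  0.1] t 21.2
```

Scaled: 0.104 m is 0.1387, 0.08 m is 0.1067.

Request:
shift_gripper --moves '{"sx": [-0.004, -0.004, -0.004, -0.004], "sy": [0.0013, 0.0013, 0.0013, 0.0013], "sz": [0.0533, 0.1067, 0.1387, 0.1387], "yaw": [0, 0, 0, 0]}'

```text
clock: 21.6
tool_pos: [0.5283, -0.0563, 0.0825]
tcp_rot: [3.141, -0.008, 3.057]
ft_force: [-1.0, -0.6, -0.1]
finger_gap: -0.002
gripper_force: 0.0
```

Request:
shift_gripper --moves '{"sx": [0.0133, 0.0267, 0.04, 0.04], "sy": [0, 0, 0, 0], "sz": [0, 0, 0, 0], "yaw": [0, 0, 0, 0]}'

```text
clock: 22.0
tool_pos: [0.5018, -0.0542, 0.0869]
tcp_rot: [-3.142, 0.001, 3.057]
ft_force: [0.2, -0.1, -0.1]
finger_gap: -0.003
gripper_force: 0.0
```

```bash
python3 go.py T .021 0 .075 3.1416
```

```text
shift [ 0.0298 -0.      0.0119] turn -0.005 at [ 0.5018 -0.0542  0.0869] [-3.142e+00  1.000e-03  3.057e+00] target [ 0.472 -0.052  0.075] F [ 0.2 -0.1 -0.1] t 22.0
```

Scaled: 0.055 m is 0.0733, 0.05 m is 0.0667.

Request:
shift_gripper --moves '{"sx": [0.0213, 0.04, 0.0547, 0.0667, 0.0733], "sy": [0, 0, 0, 0, 0], "sz": [0.0053, 0.016, 0.0253, 0.036, 0.0507], "yaw": [0, 0, 0, 0, 0]}'

```text
clock: 22.5
tool_pos: [0.449, -0.0497, 0.0487]
tcp_rot: [-3.141, 0.003, 3.057]
ft_force: [0.2, 0.7, 3.3]
finger_gap: 0.001
gripper_force: 1.2
```

Request:
shift_gripper --moves '{"sx": [0, 0, 0, 0, 0], "sy": [0, 0, 0, 0, 0], "sz": [0.0053, 0.0107, 0.0133, 0.016, 0.016], "yaw": [0, 0, 0, 0, 0]}'

```text
clock: 23.0
tool_pos: [0.4487, -0.0496, 0.0355]
tcp_rot: [-3.142, 0.0, 3.057]
ft_force: [0.3, -0.6, -0.7]
finger_gap: -0.004
gripper_force: 0.0
```

```bash
python3 go.py T -.004 0 .031 3.1416
```

```text
shift [ 0.0014 -0.0002  0.0045] turn -0.005 at [ 0.4487 -0.0496  0.0355] [-3.142  0.     3.057] target [ 0.447 -0.05   0.031] F [ 0.3 -0.6 -0.7] t 23.0
```

Scaled: 0.012 m is 0.016, 0.006 m is 0.008.

Request:
shift_gripper --moves '{"sx": [0.008, 0.016, 0.016, 0.016], "sy": [0, 0, 0, 0], "sz": [0, 0.0027, 0.0053, 0.0053], "yaw": [0, 0, 0, 0]}'

```text
clock: 23.4
tool_pos: [0.4357, -0.0485, 0.0313]
tcp_rot: [3.142, -0.001, 3.057]
ft_force: [-0.1, -0.1, 0.3]
finger_gap: 0.002
gripper_force: 0.0
```

Request:
shift_gripper --moves '{"sx": [0, 0, 0], "sy": [0, 0, 0], "sz": [0.0013, 0.0027, 0.0027], "yaw": [0, 0, 0]}'

```text
clock: 23.7
tool_pos: [0.4365, -0.0486, 0.0295]
tcp_rot: [-3.142, -0.0, 3.057]
ft_force: [-0.2, -0.8, 0.0]
finger_gap: -0.001
gripper_force: 0.0
```

Request:
shift_gripper --moves '{"sx": [0, 0, 0], "sy": [0, 0, 0], "sz": [0.0013, 0.0027, 0.0027], "yaw": [0, 0, 0]}'

```text
clock: 24.0
tool_pos: [0.4366, -0.0486, 0.0279]
tcp_rot: [-3.142, 0.0, 3.057]
ft_force: [-1.1, 0.3, 4.8]
finger_gap: 0.001
gripper_force: 2.1
```

Scaled: 0.001 m is 0.0013.

Request:
shift_gripper --moves '{"sx": [0, 0], "sy": [0, 0], "sz": [0.0013, 0.0013], "yaw": [0, 0]}'

```text
clock: 24.2
tool_pos: [0.4366, -0.0486, 0.0277]
tcp_rot: [-3.142, 0.001, 3.057]
ft_force: [-3.1, 0.6, 11.7]
finger_gap: -0.0
gripper_force: 6.4
```

Request:
shift_gripper --moves '{"sx": [0, 0], "sy": [0, 0], "sz": [0.0013, 0.0013], "yaw": [0, 0]}'

```text
clock: 24.4
tool_pos: [0.4367, -0.0486, 0.0274]
tcp_rot: [-3.142, 0.001, 3.057]
ft_force: [-5.7, 1.1, 20.0]
finger_gap: -0.001
gripper_force: 10.6
```

Contact is firm at a constant height, so the lid is shut. I lift off and check.

Scaled: -0.17 m is -0.2267, -0.15 m is -0.2.

Request:
shift_gripper --moves '{"sx": [0, 0, 0, 0, 0], "sy": [0, 0, 0, 0, 0], "sz": [-0.0267, -0.08, -0.1333, -0.2, -0.2267], "yaw": [0, 0, 0, 0, 0]}'

```text
clock: 24.9
tool_pos: [0.4387, -0.0489, 0.2]
tcp_rot: [-3.141, 0.007, 3.057]
ft_force: [0.3, -0.7, -0.1]
finger_gap: 0.0
gripper_force: 0.0
```

Request:
shift_gripper --moves '{"sx": [0.0533, 0.08, 0.08, 0.08], "sy": [0, 0, 0, 0], "sz": [0, 0, 0, 0], "yaw": [0, 0, 0, 0]}'

```text
clock: 25.3
tool_pos: [0.3771, -0.0436, 0.1958]
tcp_rot: [-3.142, 0.001, 3.057]
ft_force: [1.0, 0.3, -0.3]
finger_gap: 0.0
gripper_force: 0.0
```

```bash
python3 - <<'E'
from cell import env, readout, read_camera
import cv2,numpy as np
e=read_camera("scene")["color"];cv2.imwrite("pics/end.png",cv2.resize(e[180:295,225:360],None,fx=5,fy=5,interpolation=cv2.INTER_CUBIC))
E
```

```text
(no output)
```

View pics/end.png

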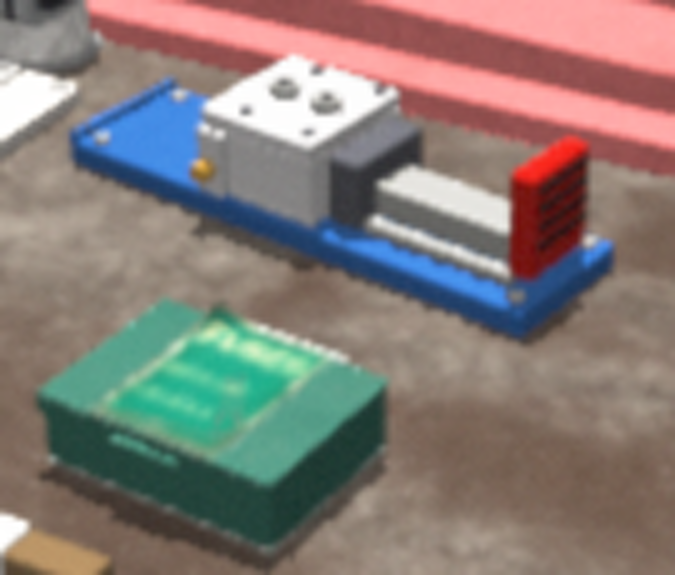

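The lid is fully shut (crop 40–385, 300–490), the slide's pad is at its starting place (550,210), and the landing is empty. I hand in.

```bash
python3 -c "
from cell import env, readout, read_camera
print(env.sign_off())"
```

```text
the job is handed in; nothing more can be done
None
```

The job is handed in: the slide was pressed to its stop and sprang back, the heat sink was set fins up in the tin, and the lid is shut, at 25.3 s on the clock after two missed grasps; sign-off returned no verdict.

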